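# Weigh the shaker lid of a stone pot

### The arm

A 6-joint arm with a two-finger parallel gripper is mounted at the origin on the work surface. World frame = base frame: x ahead of the robot, y to its left, z up, the work surface at z = 0. Lengths are in m, angles in rad, forces in N, time in s.
With the tool pointing down it reaches from about 0.25 to 0.725 m from the base axis. Payload 4 kg.
Tool frame: the origin (TCP) lies midway between the tips of the shut fingers; the grasp point (between the pads) lies 19 mm behind it (bot.grip_point_offset is the distance from the TCP to the grasp point, in m); z points along the fingers, y is the line along which they close (so a half turn about z gives the same grasp; the last joint's range is limited). The gripper opens to 85 mm and grips with 20 to 120 N. Pads are 22 mm wide; open, the fingers measure 114 mm over their backs; the gripper's body (76 mm by 85 mm) begins 54 mm behind the grasp point. The pads swing forward as they close: fully open they stand 13 mm farther back than shut.
Start: joints at [-1.168, 0.241, 0.005, 1.335, 0, 1.571], TCP at [0.196, -0.46, 0.231] pointing down, gripper open.
Joint ranges: [-2.72, 2.72], [-1.05, 1.87], [-1.09, 1.28], [-1.99, 2.15], [-1.42, 1.44], [-3.14, 3.14]. Speed limits (rad/s): [2.79, 2.79, 3.14, 3.14, 3.14, 3.14].

### API

Orientations are given as a unit quaternion [x, y, z, w].
In Python, from workcell import bot gives the robot as it stands.
- The arm moves only by the tool step_arm, never from a script. Its argument "targets" is text: rows parted by semicolons, each of 7 numbers parted by spaces: the opening, from -1 (shut) to 1 (fully open), so that 0 is half open, then the shift along the world's x, y, z normalised to -1 to 1, where 1 is 0.5 m, then the turn, a rotation vector about the world's x, y, z normalised to -1 to 1, where 1 is pi/4 rad. In form: gripper x y z wx wy wz; .... A call has 1 to 10 rows; each row is the pose to reach, as a shift and turn from the pose commanded when the call began; what a row does not reach only later rows make up. A row lasts 1/12 s, in which the tool goes at most 41.7 mm and 7.16 degrees, less where a joint would pass 70% of its speed; a pose out of reach is approached as far as the arm can. A call with a number of a shift or a turn outside -1 to 1 is refused whole. A call with a gripper value outside its range is refused whole. The fingers move at their own pace and stop on an object; the grip force is fixed at half the most. Time passes only in rows, so rows that repeat a pose let the fingers close. It gives the time, the measured TCP pose, the force, the opening and the grip force at its end, in the units of the state.
- bot.get_obs(): the state, without advancing time (a new reading comes with each control period).
- bot.camera(name): name is "scene" or "top" or "wrist"; returns the picture (384x512x3 uint8, red, green, blue); there is no depth.
- bot.camera_info(name): a dict with "vertical_fov" (degrees; the focal length in pixels is half the picture's height over the tangent of half this angle, whatever the lens; pixels are square), "cx", "cy" (the principal point, pixels), "D" ([k1, k2, p1, p2, k3] as OpenCV has them; the pictures are not rectified), "pose" (4x4, takes a point from camera to world coordinates). Camera axes: x right, y up, looking along -z (the intrinsics and any distortion apply to the point x, -y, -z); pixel columns grow to the right and rows downward; lengths in m; the calibration is good to about 2 mm. A picture is of the moment at which its call begins: read the wrist's pose just before it. camera_info takes no time and is no camera call; for the wrist camera it gives the pose at the moment of the call.
- bot.job_done(): hands the job in; it is judged then, once.
The state is a dict: "clock": time; "joint_pos": joint angles; "joint_vel": joint speeds; "tau": joint torques, N m; "eef_pos": TCP position; "tool_rot": TCP orientation; "ft_force": force on the tool from outside, world axes, zero at the start; "ft_torque": the same for the moment, N m; "grip_width": finger opening in m; "grasp_force": force on a finger pad.
Only numpy, scipy, OpenCV 4.12 (cv2) and the standard library are available. Lean on these libraries where they do the work, as an engineer would, in place of code of your own. Each camera call takes 0.05 s, during which the arm holds its last target. There are 200 camera calls.

### The job

To weigh the pot's perforated shaker lid, press the scale's round key, then its square key, then its long bar key, each fully down and one at a time. Then take the nested lids off the cork pad together by the tall knob, lower them onto the open pot on the scale until the shaker lid is fully seated, and let go without dropping them. Finally take the outer cover by its raised collar, lift it alone up over the knob so that the shaker lid stays seated and undisturbed, and finish while still holding the cover level in the air, well above the top of the knob; do not shift the pot on the scale or disturb the glue bottle, dish or brush.

Things in the scene. Friction and masses are not known exactly. Their poses are not given: they have to be found in the camera images.
- scale: grey bench scale, fixed to the table, 230 (x) x 180 (y) x 48 mm high; origin at the centre of its underside; x points from the key apron towards the back. The three white keys stand in a row on the low apron (38 mm high) at its -x end; the steel pan (140 x 155 mm, top at 48 mm) is centred at x = +34 mm
- key_round_top (a point): centre of the top face of the round key (24 mm diameter), middle of the row, 47 mm above the table, 9 mm proud of the apron; keys are 58 mm apart. The key moves straight down
- key_square_top (a point): centre of the top face of the square key (21 x 21 mm), at the scale's -y end of the row, 47 mm above the table, 9 mm proud; moves straight down
- key_bar_top (a point): centre of the top face of the long bar key (38 mm along the scale's x, 16 mm along its y), at the scale's +y end of the row, 47 mm above the table, 9 mm proud; moves straight down
- key_round (a joint): travel of the round key in m: 0 up, 0.005 fully down; a spring pushes it back up, 1.2 N at the start and 4.2 N fully down
- key_square (a joint): travel of the square key, as for the round key
- key_bar (a joint): travel of the bar key, as for the round key
- pot: loose white ceramic pot of amber stones, standing on the scale's pan, about 0.6 kg; outer diameter 75 mm, height 55 mm, open mouth 65 mm in diameter, wall 5 mm; stones reach 35 mm up; origin at the centre of its underside, z up
- inner_lid: aluminium perforated shaker lid, about 0.15 kg; origin at the centre of its underside, z up. Plug 60 mm diameter, z = 0 to 12 mm (lowest 5 mm tapers to 52 mm); flange 72 mm diameter, z = 12 to 17; upright round knob 16 mm diameter, z = 17 to 67. Starts on the cork pad under the cover. Seated, the plug is in the pot's mouth, flange on the rim, origin 43 mm above the pot's
- cover: white plastic dust cover, about 0.07 kg, resting loose on the shaker lid's flange, the knob up through its 27 mm hole; origin at the centre of its plate's underside (17 mm above the shaker lid's origin when nested), z up. Plate 83 mm diameter, z = 0 to 4 mm; skirt down to -4; raised round collar 44 mm diameter, z = 4 to 24. Knob stands 26 mm out of it. Rides along when the knob is lifted
- pad: fixed cork pad 120 x 120 x 6 mm, on which the nested lids start; origin at the centre of its underside
- glue: bystander: white glue bottle with a long nozzle, 44 mm in diameter, 128 mm high; origin at the centre of its underside
- dish: bystander: white dish of stones, 84 mm in diameter, 22 mm high; origin at the centre of its underside
- brush: bystander: brush lying on the table, origin near its middle, bristles to its +x

How it is judged:
By the outcome, as a careful person would: the job done as asked, in the order asked, and still so for the second after the job is handed in, while the arm keeps its last pose, push and grip.
It also fails if it takes over 61 s, if anything falls off the work surface, if the arm or the gripper's body presses on something with over 40 N, if the wrist force passes 120 N, or if a joint passes its speed limit or range.

## Working session

There is one attempt and no reset: what is moved stays moved. The work goes in short steps, Python scripts to look and compute and a tool call to move; the robot and the scene stay as the last step left them, time stands still between calls to the robot, and variables do not carry over. Pictures are saved under pics/ and viewed, at most 12 in all, crops included, and the job is handed in when it is done.

Besides the shell and the picture viewer there is one more tool, called after "Request:" by a JSON object that holds its "fn" and its "kwargs". step_arm: Moves the arm, as the interface text tells. Scaled input: -1 to 1 covers 0.5 m each way for a shift and pi/4 rad each way for a turn. Its arguments: {"type":"object","properties":{"targets":{"type":"string"}},"required":["targets"]}

```bash
mkdir -p pics; ls; cat > h.py <<'E'
import numpy as np, cv2
from workcell import bot
def snap(n,f):
    p=bot.camera_info(n); im=bot.camera(n); cv2.imwrite('pics/'+f,im[:,:,::-1]); return im,p
def KD(i):
    f=192/np.tan(np.radians(i['vertical_fov'])/2)
    return np.array([[f,0,i['cx']],[0,f,i['cy']],[0,0,1.]]),np.array(i['D'],float)
def px2w(i,uv,z):
    K,D=KD(i); q=cv2.undistortPoints(np.array([[uv]],float),K,D)[0,0]
    T=np.array(i['pose']); d=T[:3,:3]@np.array([q[0],-q[1],-1]); o=T[:3,3]
    return o+d*(z-o[2])/d[2]
def w2px(i,P):
    K,D=KD(i); T=np.array(i['pose']); c=(np.atleast_2d(P)-T[:3,3])@T[:3,:3]
    return cv2.projectPoints(c*[1,-1,-1],np.zeros(3),np.zeros(3),K,D)[0][:,0]
E
python3 - <<'E'
from h import *
im,i=snap('top','top0.png'); im2,i2=snap('scene','scene0.png')
cv2.imwrite('pics/both.png',cv2.resize(im[:,:,::-1],(800,600),interpolation=cv2.INTER_CUBIC))
for j in(i,i2):print({k:np.round(v,3).tolist() if k!='name' else v for k,v in j.items() if k in('vertical_fov','cx','cy','D','pose')})
o=bot.get_obs();print({k:np.round(v,3).tolist() for k,v in o.items()})
E
```

```text
pics
{'vertical_fov': 44.333, 'cx': 257.804, 'cy': 194.214, 'D': [-0.04, 0.0, 0.0, 0.0, 0.0], 'pose': [[0.021, 0.989, -0.146, 0.381], [-1.0, 0.021, -0.003, 0.011], [0.0, 0.146, 0.989, 1.546], [0.0, 0.0, 0.0, 1.0]]}
{'vertical_fov': 57.243, 'cx': 260.675, 'cy': 197.009, 'D': [-0.067, 0.0, 0.0, 0.0, 0.0], 'pose': [[0.845, -0.336, 0.417, 1.018], [0.535, 0.539, -0.65, -0.619], [-0.006, 0.772, 0.635, 0.686], [0.0, 0.0, 0.0, 1.0]]}
{'clock': 0.1, 'joint_pos': [-1.168, 0.241, 0.004, 1.335, 0.0, 1.571], 'joint_vel': [-0.0, -0.002, 0.002, -0.0, -0.0, 0.0], 'tau': [-0.0, -37.314, 25.301, 0.011, 0.0, 0.0], 'eef_pos': [0.196, -0.459, 0.23], 'tool_rot': [0.98, 0.2, -0.0, -0.001], 'ft_force': [0.509, -0.083, 0.076], 'ft_torque': [-0.026, -0.042, -0.021], 'grasp_force': 0.0, 'grip_width': 0.086}
```

View pics/both.png

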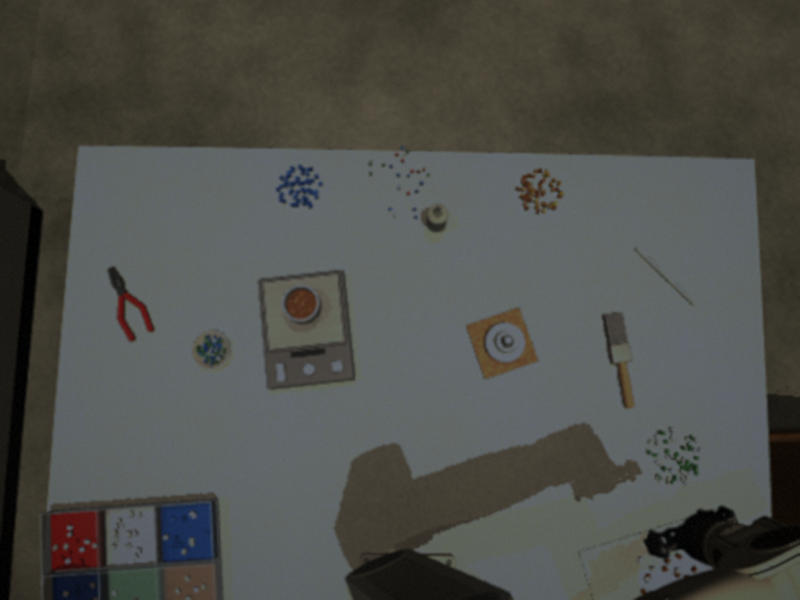

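View pics/scene0.png

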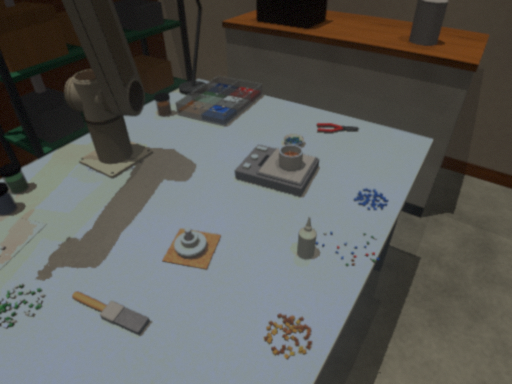

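Top view (800x600 scale): the scale's keys are at bar (280,372), round (308,369) and square (336,366), the pot at (301,305), the knob at (507,341), the glue bottle at (434,218). Next, an enlarged crop.

```bash
python3 - <<'E'
from h import *
im=cv2.imread('pics/top0.png')
a=im[165:255,120:240]; b=im[185:255,290:360]
a=cv2.resize(a,None,fx=4.5,fy=4.5,interpolation=cv2.INTER_CUBIC); b=cv2.resize(b,None,fx=3.5,fy=3.5,interpolation=cv2.INTER_CUBIC)
c=np.zeros((405,800,3),np.uint8); c[:,:540]=a; c[:245,545:790]=b
cv2.imwrite('pics/crop.png',cv2.convertScaleAbs(c,alpha=1.6))
i=bot.camera_info('top'); s=1.5625
for n,u,z in [('bar',(280,372),.047),('rnd',(308,369),.047),('sq',(336,366),.047),('pot',(301,305),.103),('knob',(507,341),.073),('glue',(434,215),.1),('padpts',(466,323),.006),('',(520,307),.006),('',(538,361),.006),('',(485,378),.006)]:
    print(n,px2w(i,(u[0]/s,u[1]/s),z).round(4))
E
```

```text
bar [0.4556 0.262  0.047 ]
rnd [0.463  0.2053 0.047 ]
sq [0.4703 0.1486 0.047 ]
pot [0.5861 0.2169 0.103 ]
knob [ 0.5261 -0.1954  0.073 ]
glue [ 0.776  -0.0439  0.1   ]
padpts [ 0.569  -0.1184  0.006 ]
 [ 0.6054 -0.2323  0.006 ]
 [ 0.492  -0.2699  0.006 ]
 [ 0.4543 -0.159   0.006 ]
```

View pics/crop.png

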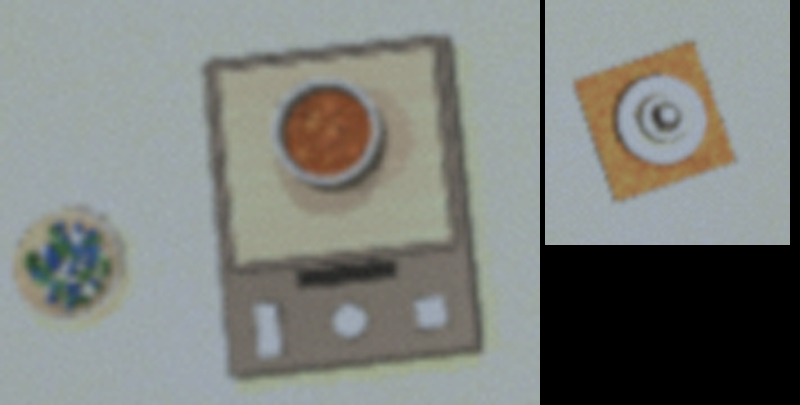

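Crop: the keys, pot and knob agree with the first readings: key spacing 57 mm (58 expected) and pad side about 118 mm (120 expected). Scale yaw is about 7°. I'll go above the lids first.

Request:
{"fn": "step_arm", "kwargs": {"targets": "1 0.66 0.528 0.04 0 0 1;1 0.66 0.528 0.04 0 0 1;1 0.66 0.528 0.04 0 0 1;1 0.66 0.528 0.04 0 0 1;1 0.66 0.528 0.04 0 0 1;1 0.66 0.528 0.04 0 0 1;1 0.66 0.528 0.04 0 0 1;1 0.66 0.528 0.04 0 0 1;1 0.66 0.528 0.04 0 0 1;1 0.66 0.528 0.04 0 0 1"}}

```text
clock: 0.93
eef_pos: [0.522, -0.1982, 0.2507]
tool_rot: [0.829, 0.56, -0.0, -0.0]
ft_force: [-0.0, -1.4, 1.0]
grip_width: 0.0853
grasp_force: 0.0
```

```bash
python3 - <<'E'
from h import *
o=bot.get_obs(); print({k:np.round(o[k],4).tolist() for k in('clock','eef_pos','tool_rot','joint_pos')})
im,i=snap('wrist','w0.png'); print(np.round(i['pose'],3).tolist(),i['vertical_fov'])
print(w2px(i,[[.526,-.195,.073],[.526,-.195,.047],o['eef_pos']]).round(1))
cv2.imwrite('pics/w0b.png',cv2.convertScaleAbs(cv2.resize(im[:,:,::-1],(800,600)),alpha=1.4))
E
```

```text
{'clock': 0.9333, 'eef_pos': [0.522, -0.1982, 0.2507], 'tool_rot': [0.8286, 0.5599, -0.0003, -0.0003], 'joint_pos': [-0.3628, 0.3524, 0.2087, 1.428, -0.0001, 1.5904]}
[[0.928, 0.352, 0.122, 0.554], [-0.373, 0.878, 0.301, -0.12], [-0.001, -0.325, 0.946, 0.394], [0.0, 0.0, 0.0, 1.0]] 63.47645356520638
[[260.  162. ]
 [259.9 156.5]
 [257.5 252. ]]
```

View pics/w0b.png

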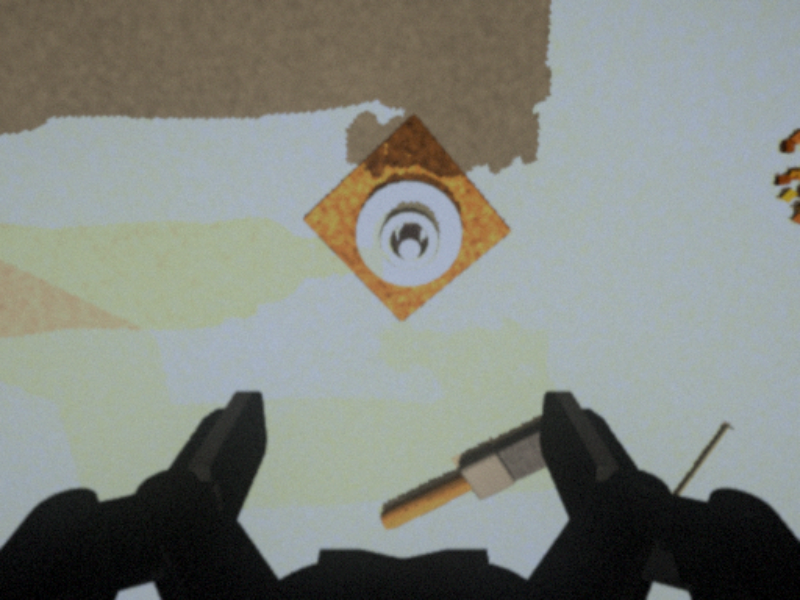

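Wrist view: the knob's top is near (409,249), the plate centre near (409,233) and the pad is centred, all within a few mm of prediction. On to the keys.

Request:
{"fn": "step_arm", "kwargs": {"targets": "-1 -0.1 0.8 -0.08 0 0 0;-1 -0.1 0.8 -0.08 0 0 0;-1 -0.1 0.8 -0.08 0 0 0;-1 -0.1 0.8 -0.08 0 0 0;-1 -0.1 0.8 -0.08 0 0 0;-1 -0.1 0.8 -0.08 0 0 0;-1 -0.1 0.8 -0.08 0 0 0;-1 -0.1 0.8 -0.08 0 0 0;-1 -0.1 0.8 -0.08 0 0 0;-1 -0.1 0.8 -0.08 0 0 0"}}

```text
clock: 1.82
eef_pos: [0.4697, 0.2027, 0.2103]
tool_rot: [0.828, 0.561, -0.0, -0.0]
ft_force: [0.7, 0.1, 0.3]
grip_width: -0.0002
grasp_force: 0.0
```

```bash
python3 - <<'E'
from h import *
o=bot.get_obs(); print({k:np.round(o[k],4).tolist() for k in('clock','eef_pos','tool_rot','joint_pos')})
im,i=snap('wrist','w1.png'); np.save('w1.npy',np.array(i,dtype=object))
print(w2px(i,[[.4555,.262,.047],[.463,.205,.047],[.47,.1486,.047],[.586,.217,.103],o['eef_pos']]).round(1)*1.5625)
cv2.imwrite('pics/w1b.png',cv2.convertScaleAbs(cv2.resize(im[:,:,::-1],(800,600)),alpha=1.4))
E
```

```text
{'clock': 1.8167, 'eef_pos': [0.4697, 0.2027, 0.2103], 'tool_rot': [0.828, 0.5607, -0.0004, -0.0005], 'joint_pos': [0.407, 0.2742, -0.0057, 1.2919, 0.0008, 2.3582]}
[[346.25    187.8125 ]
 [391.875   265.625  ]
 [432.1875  335.46875]
 [604.6875  187.1875 ]
 [402.34375 393.75   ]]
```

View pics/w1b.png

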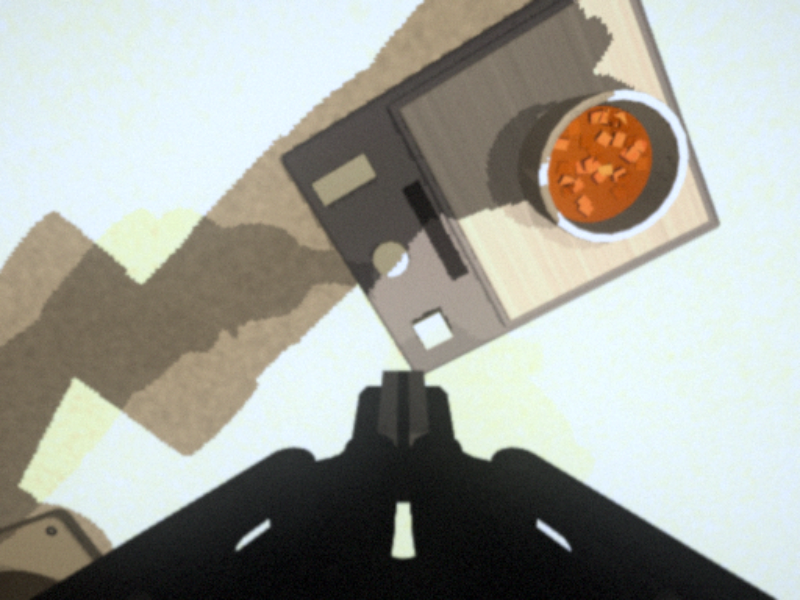

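Keys: bar (344,180), round (391,259), square (433,329). Pot rim centre about (615,166). The shut fingertips are at (403,375).

```bash
python3 - <<'E'
from h import *
i=np.load('w1.npy',allow_pickle=True).item(); s=1.5625
for n,u,z in [('bar',(344,180),.047),('rnd',(391,259),.047),('sq',(433,329),.047),('pot',(615,166),.103),('potL',(541,166),.103),('potR',(689,166),.103)]:
    print(n,px2w(i,(u[0]/s,u[1]/s),z).round(4))
i=bot.camera_info('wrist')
# knob from w0 : rebuild pose with stored rounding
i['pose']=[[0.928,0.352,0.122,0.554],[-0.373,0.878,0.301,-0.12],[-0.001,-0.325,0.946,0.394],[0,0,0,1]]
for u,z in [((409,249),.073),((409,233),.027)]: print(px2w(i,(u[0]/s,u[1]/s),z).round(4))
E
```

```text
bar [0.4562 0.2668 0.047 ]
rnd [0.4641 0.2094 0.047 ]
sq [0.4722 0.153  0.047 ]
pot [0.5934 0.2253 0.103 ]
potL [0.5589 0.2391 0.103 ]
potR [0.6278 0.2116 0.103 ]
[ 0.5291 -0.1927  0.073 ]
[ 0.5302 -0.1915  0.027 ]
```

Request:
{"fn": "step_arm", "kwargs": {"targets": "-1 -0.012 0.011 -0.28 0 0 0;-1 -0.012 0.011 -0.28 0 0 0;-1 -0.012 0.011 -0.28 0 0 0;-1 -0.012 0.011 -0.28 0 0 0;-1 -0.012 0.011 -0.28 0 0 0;-1 -0.012 0.011 -0.28 0 0 0;-1 -0.012 0.011 -0.28 0 0 0"}}

```text
clock: 2.45
eef_pos: [0.4663, 0.2057, 0.0724]
tool_rot: [0.829, 0.56, 0.001, 0.0]
ft_force: [0.2, 0.2, 0.5]
grip_width: -0.0003
grasp_force: 0.0
```

```bash
python3 - <<'E'
from h import *
o=bot.get_obs()
im,i=snap('wrist','w2.png'); np.save('w2.npy',np.array(i,dtype=object))
cv2.imwrite('pics/w2b.png',cv2.convertScaleAbs(cv2.resize(im[60:300,130:450,::-1],(800,600),interpolation=cv2.INTER_CUBIC),alpha=1.4))
print(o['eef_pos'],(w2px(i,[o['eef_pos'],[.464,.208,.047]])-[130,60])*2.5)
E
```

```text
[0.46632898 0.20571591 0.07240747] [[318.75430708 479.99002539]
 [306.08053442 421.21319027]]
```

View pics/w2b.png

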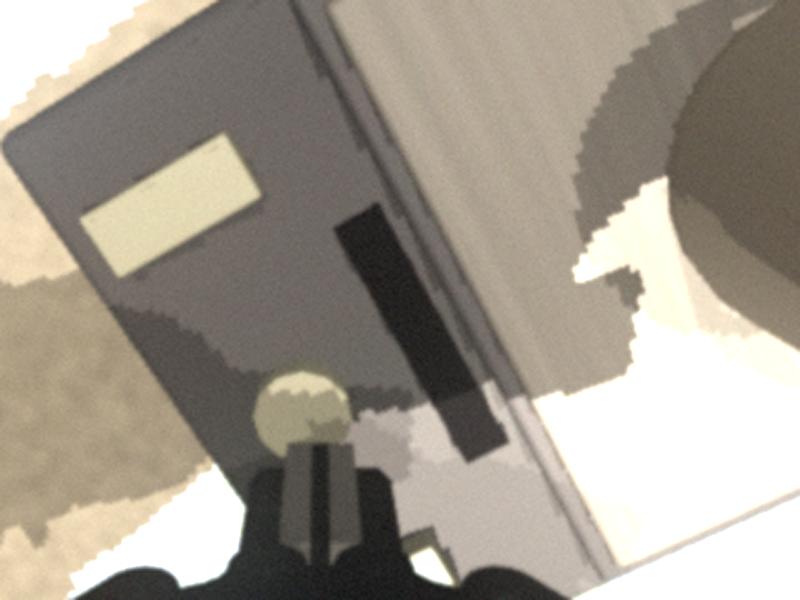

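The round key is at crop (302,418), matching the prediction to about 1 mm. Now press it.

Request:
{"fn": "step_arm", "kwargs": {"targets": "-1 -0.005 0.005 -0.02 0 0 0;-1 -0.005 0.005 -0.035 0 0 0;-1 -0.005 0.005 -0.045 0 0 0;-1 -0.005 0.005 -0.052 0 0 0;-1 -0.005 0.005 -0.058 0 0 0;-1 -0.005 0.005 -0.06 0 0 0;-1 -0.005 0.005 -0.06 0 0 0;-1 -0.005 0.005 -0.06 0 0 0"}}

```text
clock: 3.17
eef_pos: [0.4631, 0.2081, 0.042]
tool_rot: [0.829, 0.56, 0.001, 0.0]
ft_force: [-1.3, -0.7, 5.6]
grip_width: -0.0
grasp_force: 3.0
```

Request:
{"fn": "step_arm", "kwargs": {"targets": "-1 0 0 -0.003 0 0 0;-1 0 0 -0.005 0 0 0;-1 0 0 -0.005 0 0 0"}}

```text
clock: 3.42
eef_pos: [0.4631, 0.2081, 0.0417]
tool_rot: [0.829, 0.56, 0.001, 0.0]
ft_force: [-5.4, -3.5, 21.0]
grip_width: 0.0
grasp_force: 10.6
```

Request:
{"fn": "step_arm", "kwargs": {"targets": "-1 0 0 0.05 0 0 0;-1 0 0 0.06 0 0 0;-1 0.016 -0.06 0.06 0 0 0;-1 0.016 -0.114 0.06 0 0 0;-1 0.016 -0.114 0.06 0 0 0;-1 0.016 -0.114 0.04 0 0 0;-1 0.016 -0.114 0.02 0 0 0;-1 0.016 -0.114 0.01 0 0 0;-1 0.016 -0.114 0.003 0 0 0;-1 0.016 -0.114 0.002 0 0 0"}}

```text
clock: 4.25
eef_pos: [0.4706, 0.1514, 0.0416]
tool_rot: [0.828, 0.56, 0.0, 0.001]
ft_force: [-7.8, -3.6, 26.3]
grip_width: -0.0002
grasp_force: 13.3
```

Request:
{"fn": "step_arm", "kwargs": {"targets": "-1 0 0 -0.001 0 0 0;-1 0 0 -0.001 0 0 0;-1 0 0 -0.002 0 0 0"}}

```text
clock: 4.5
eef_pos: [0.4705, 0.1514, 0.0414]
tool_rot: [0.828, 0.56, 0.0, 0.001]
ft_force: [-9.2, -4.7, 33.4]
grip_width: -0.0002
grasp_force: 17.0
```

Request:
{"fn": "step_arm", "kwargs": {"targets": "-1 0 0 0.05 0 0 0;-1 0 0 0.07 0 0 0;-1 -0.016 0.12 0.07 0 0 0;-1 -0.032 0.2 0.07 0 0 0;-1 -0.032 0.229 0.07 0 0 0;-1 -0.032 0.229 0.05 0 0 0;-1 -0.032 0.229 0.03 0 0 0;-1 -0.032 0.229 0.015 0 0 0;-1 -0.032 0.229 0.006 0 0 0;-1 -0.032 0.229 0.003 0 0 0"}}

```text
clock: 5.33
eef_pos: [0.4534, 0.2654, 0.0416]
tool_rot: [0.829, 0.56, -0.0, -0.002]
ft_force: [-9.4, -1.0, 27.2]
grip_width: -0.0001
grasp_force: 13.9
```

Request:
{"fn": "step_arm", "kwargs": {"targets": "-1 0 0 0 0 0 0;-1 0 0 -0.001 0 0 0"}}

```text
clock: 5.5
eef_pos: [0.4533, 0.2654, 0.0416]
tool_rot: [0.829, 0.559, -0.0, -0.002]
ft_force: [-10.4, 0.3, 24.8]
grip_width: -0.0002
grasp_force: 12.5
```

All three keys hit their stops at z ≈ 0.0416. Now I'll rise and look at the pot from above.

Request:
{"fn": "step_arm", "kwargs": {"targets": "-1 0 0 0.08 0 0 0;-1 0 0 0.16 0 0 0;-1 0 0 0.24 0 0 0;-1 0.1 -0.03 0.32 0 0 0;-1 0.18 -0.06 0.4 0 0 0;-1 0.25 -0.087 0.46 0 0 0;-1 0.277 -0.087 0.48 0 0 0;-1 0.277 -0.087 0.48 0 0 0;-1 0.277 -0.087 0.48 0 0 0"}}

```text
clock: 6.25
eef_pos: [0.5976, 0.2191, 0.2815]
tool_rot: [0.83, 0.557, 0.003, 0.001]
ft_force: [-1.3, -0.3, -0.0]
grip_width: 0.0001
grasp_force: 0.0
```

```bash
python3 - <<'E'
from h import *
o=bot.get_obs()
im,i=snap('wrist','w3.png'); np.save('w3.npy',np.array(i,dtype=object))
cv2.imwrite('pics/w3b.png',cv2.convertScaleAbs(cv2.resize(im[60:300,100:420,::-1],(800,600),interpolation=cv2.INTER_CUBIC),alpha=1.3))
th=np.linspace(0,2*np.pi,4,endpoint=False)
c=np.array([.5925,.2235,.103])
print(o['eef_pos'],((w2px(i,np.vstack([c,c+.0375*np.c_[np.cos(th),np.sin(th),0*th]]))-[100,60])*2.5).round(1).tolist())
E
```

```text
[0.59757237 0.21912479 0.28145686] [[377.0, 261.3], [459.1, 228.5], [342.0, 179.6], [297.0, 293.2], [409.6, 337.7]]
```

View pics/w3b.png

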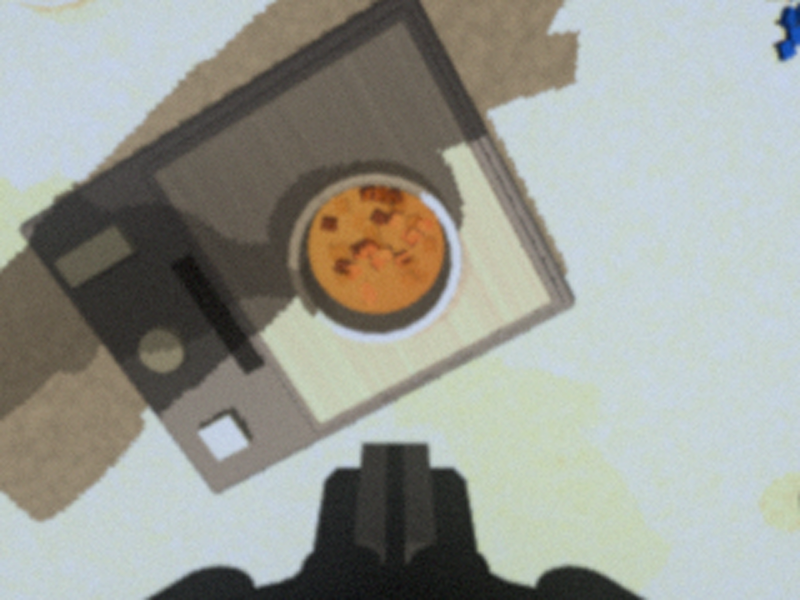

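Pot rim spans x 289–462 and y 172–342 in the crop, so its centre is about (375.5,258), 1 mm or so off the estimate.

```bash
python3 - <<'E'
from h import *
i=np.load('w3.npy',allow_pickle=True).item()
print(px2w(i,(100+375.5/2.5,60+258.3/2.5),.103))
# automatic check of the knob/collar/plate circles in w0
im=cv2.imread('pics/w0.png'); b=cv2.resize(im[90:220,190:340],None,fx=4,fy=4,interpolation=cv2.INTER_CUBIC)
p=np.array(i['pose']); i['pose']=[[0.928,0.352,0.122,0.554],[-0.373,0.878,0.301,-0.12],[-0.001,-0.325,0.946,0.394],[0,0,0,1]]
hsv=cv2.cvtColor(b,cv2.COLOR_BGR2HSV); m=((hsv[...,1]<70)).astype(np.uint8)
n,l,s,c=cv2.connectedComponentsWithStats(m); k=l[int((149-90)*4),int((262-190)*4+30)]
print(s[k])
cnt=max(cv2.findContours((l==k).astype(np.uint8),0,1)[0],key=len); e=cv2.fitEllipse(cnt); print(e, px2w(i,(190+e[0][0]/4,90+e[0][1]/4),.025))
E
```

```text
[0.59242409 0.22495058 0.103     ]
[  150   100   275   275 59403]
((286.7718811035156, 236.45310974121094), (273.8890075683594, 274.3542785644531), 96.21797943115234) [ 0.52996401 -0.19180924  0.025     ]
```

Request:
{"fn": "step_arm", "kwargs": {"targets": "0 -0.125 -0.83 -0.06 0 0 0;0 -0.125 -0.83 -0.06 0 0 0;0 -0.125 -0.83 -0.06 0 0 0;0 -0.125 -0.83 -0.06 0 0 0;0 -0.125 -0.83 -0.06 0 0 0;0 -0.125 -0.83 -0.06 0 0 0;0 -0.125 -0.83 -0.06 0 0 0;0 -0.125 -0.83 -0.06 0 0 0;0 -0.125 -0.83 -0.06 0 0 0;0 -0.125 -0.83 -0.06 0 0 0"}}

```text
clock: 7.13
eef_pos: [0.5282, -0.1899, 0.2476]
tool_rot: [0.829, 0.56, -0.001, -0.002]
ft_force: [-0.6, -0.2, 0.3]
grip_width: 0.0424
grasp_force: 0.0
```

Request:
{"fn": "step_arm", "kwargs": {"targets": "0 0 0 0 0 0 0;0 0 0 0 0 0 0;0 0 0 0 0 0 0"}}

```text
clock: 7.38
eef_pos: [0.5294, -0.1884, 0.2482]
tool_rot: [0.829, 0.559, -0.001, -0.002]
ft_force: [-0.4, -0.4, -0.4]
grip_width: 0.0425
grasp_force: 0.0
```

```bash
cat >> h.py <<'E'
def plate(im,i,guess,z):
    u,v=w2px(i,[guess])[0].astype(int); x0,y0=u-75,v-65
    b=cv2.resize(im[y0:y0+130,x0:x0+150],None,fx=4,fy=4,interpolation=cv2.INTER_CUBIC)
    m=(cv2.cvtColor(b,cv2.COLOR_RGB2HSV)[...,1]<70).astype(np.uint8)
    n,l,s,c=cv2.connectedComponentsWithStats(m); k=l[260,330]
    cnt=max(cv2.findContours((l==k).astype(np.uint8),0,1)[0],key=len); e=cv2.fitEllipse(cnt)
    return e,px2w(i,(x0+e[0][0]/4,y0+e[0][1]/4),z)
E
python3 - <<'E'
from h import *
o=bot.get_obs();print(o['eef_pos'],o['tool_rot'],o['clock'])
im,i=snap('wrist','w4.png'); print(plate(im,i,[.53,-.192,.025],.025)); np.save('w4.npy',np.array(i,dtype=object))
E
```

```text
[ 0.52944623 -0.18843206  0.24818721] [ 0.82893248  0.55934564 -0.00084058 -0.00164196] 7.3833
(((302.1265869140625, 261.45025634765625), (270.9442443847656, 273.31756591796875), 97.85830688476562), array([ 0.52966888, -0.19217174,  0.025     ]))
```

Request:
{"fn": "step_arm", "kwargs": {"targets": "0 0 -0.007 -0.08 0 0 0;0 0 -0.007 -0.16 0 0 0;0 0 -0.007 -0.24 0 0 0;0 0 -0.007 -0.31 0 0 0;0 0 -0.007 -0.35 0 0 0;0 0 -0.007 -0.375 0 0 0;0 0 -0.007 -0.39 0 0 0;0 0 -0.007 -0.394 0 0 0;0 0 -0.007 -0.394 0 0 0;0 0 -0.007 -0.394 0 0 0"}}

```text
clock: 8.27
eef_pos: [0.5321, -0.1921, 0.0539]
tool_rot: [0.828, 0.56, 0.001, 0.001]
ft_force: [0.2, -0.0, 0.2]
grip_width: 0.0426
grasp_force: 0.0
```

```bash
python3 - <<'E'
from h import *
o=bot.get_obs();print(o['eef_pos'],o['tool_rot'],o['ft_force'])
im,i=snap('wrist','w5.png')
print(w2px(i,[[.5297,-.192,.073],o['eef_pos'],np.array(o['eef_pos'])*[1,1,0]+[0,0,.073]]))
cv2.imwrite('pics/w5b.png',cv2.convertScaleAbs(cv2.resize(im[130:330,150:400,::-1],(750,600),interpolation=cv2.INTER_CUBIC),alpha=1.4))
E
```

```text
[ 0.53214097 -0.19206949  0.05394885] [8.28336518e-01 5.60229887e-01 6.31500821e-04 8.29247439e-04] [ 0.20121283 -0.03675487  0.18766188]
[[252.78308532 274.53730894]
 [257.58289432 252.00878305]
 [257.66790641 272.98965384]]
```

View pics/w5b.png

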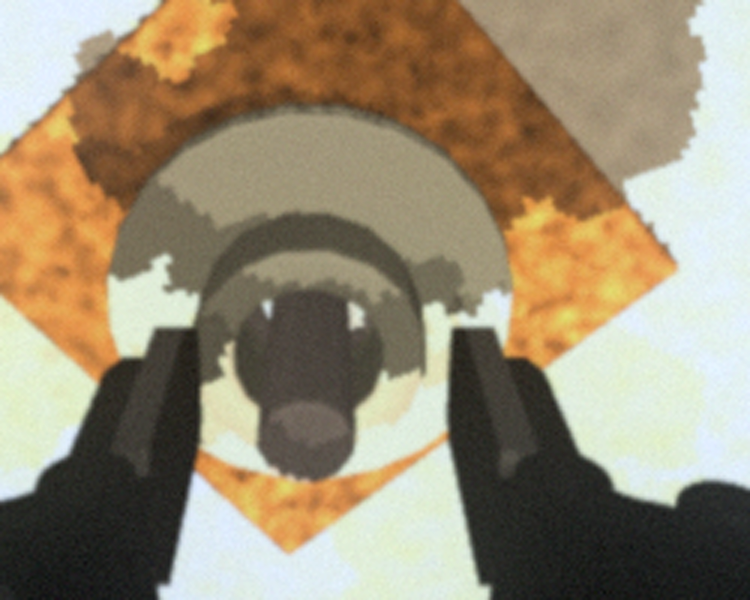

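The knob's top is at crop (308,437), about 2.4 mm off the finger midline. Correct that, then close.

Request:
{"fn": "step_arm", "kwargs": {"targets": "0 -0.005 0 -0.004 0 0 0;0 -0.005 0 -0.004 0 0 0;0 -0.005 0 -0.004 0 0 0;-1 -0.005 0 -0.004 0 0 0;-1 -0.005 0 -0.004 0 0 0;-1 -0.005 0 -0.004 0 0 0;-1 -0.005 0 -0.004 0 0 0;-1 -0.005 0 -0.004 0 0 0;-1 -0.005 0 -0.004 0 0 0;-1 -0.005 0 -0.004 0 0 0"}}

```text
clock: 9.15
eef_pos: [0.529, -0.1927, 0.0512]
tool_rot: [0.829, 0.56, 0.0, 0.0]
ft_force: [0.7, -0.7, 3.4]
grip_width: 0.0137
grasp_force: 58.6
```

Request:
{"fn": "step_arm", "kwargs": {"targets": "-1 0 0 0.01 0 0 0;-1 0 0 0.03 0 0 0;-1 0 0 0.07 0 0 0;-1 0 0 0.12 0 0 0;-1 0 0 0.18 0 0 0;-1 0 0 0.24 0 0 0;-1 0 0 0.28 0 0 0;-1 0 0 0.3 0 0 0;-1 0 0 0.3 0 0 0;-1 0 0 0.3 0 0 0"}}

```text
clock: 9.98
eef_pos: [0.5283, -0.1923, 0.2003]
tool_rot: [0.829, 0.56, -0.0, -0.0]
ft_force: [-0.0, 0.3, -3.7]
grip_width: 0.0134
grasp_force: 58.8
```

Lids held. Carry them over to the pot smoothly.

Request:
{"fn": "step_arm", "kwargs": {"targets": "-1 0.002 0.01 0 0 0 0;-1 0.006 0.04 0 0 0 0;-1 0.012 0.09 0 0 0 0;-1 0.02 0.15 0 0 0 0;-1 0.03 0.21 0 0 0 0;-1 0.04 0.27 0 0 0 0;-1 0.05 0.33 0 0 0 0;-1 0.06 0.39 0 0 0 0;-1 0.07 0.45 0 0 0 0;-1 0.08 0.51 0 0 0 0"}}

```text
clock: 10.82
eef_pos: [0.5672, 0.0643, 0.1983]
tool_rot: [0.829, 0.56, -0.002, -0.001]
ft_force: [0.9, -0.5, -3.4]
grip_width: 0.0137
grasp_force: 58.7
```

Request:
{"fn": "step_arm", "kwargs": {"targets": "-1 0.01 0.06 0 0 0 0;-1 0.02 0.12 0 0 0 0;-1 0.03 0.18 0 0 0 0;-1 0.036 0.23 0 0 0 0;-1 0.042 0.27 0 0 0 0;-1 0.046 0.3 0 0 0 0;-1 0.046 0.316 0 0 0 0;-1 0.046 0.322 0 0 0 0;-1 0.046 0.322 0 0 0 0;-1 0.046 0.322 0 0 0 0"}}

```text
clock: 11.65
eef_pos: [0.5914, 0.2225, 0.2004]
tool_rot: [0.829, 0.559, -0.001, 0.0]
ft_force: [-0.4, -0.0, -2.3]
grip_width: 0.0136
grasp_force: 58.7
```

Request:
{"fn": "step_arm", "kwargs": {"targets": "-1 0.001 0.003 -0.03 0 0 0;-1 0.001 0.003 -0.06 0 0 0;-1 0.001 0.003 -0.08 0 0 0;-1 0.001 0.003 -0.09 0 0 0;-1 0.001 0.003 -0.096 0 0 0;-1 0.001 0.003 -0.096 0 0 0;-1 0.001 0.003 -0.096 0 0 0"}}

```text
clock: 12.23
eef_pos: [0.5925, 0.2248, 0.1534]
tool_rot: [0.829, 0.56, 0.0, 0.0]
ft_force: [0.2, 0.4, -2.1]
grip_width: 0.0134
grasp_force: 58.7
```

```bash
python3 - <<'E'
from h import *
o=bot.get_obs();print(o['eef_pos'],o['tool_rot'],o['ft_force'],o['clock'])
im,i=snap('wrist','w6.png'); im2,i2=snap('scene','s6.png')
t=np.array(o['eef_pos']); c=t+[.0003,.0008,0]; 
def ring(C,r,z): a=np.linspace(0,2*np.pi,60); return np.c_[C[0]+r*np.cos(a),C[1]+r*np.sin(a),0*a+z]
def draw(im,i):
    b=cv2.resize(im[:,:,::-1],None,fx=4,fy=4,interpolation=cv2.INTER_CUBIC); b=cv2.convertScaleAbs(b,alpha=1.4)
    for C,r,z,col in [(c,.0415,t[2]-.0452+.021,(0,0,255)),((.5924,.225),.0375,.103,(255,0,0))]:
        cv2.polylines(b,[np.int32(w2px(i,ring(C,r,z))*4)],True,col,1)
    return b
b=draw(im,i); b2=draw(im2,i2); p=(w2px(i,[c])[0]).astype(int); q=w2px(i2,[c])[0].astype(int)
print(p,q)
A=cv2.resize(b[max(0,4*p[1]-340):,:][:560,4*p[0]-440:4*p[0]+440],(440,280)) if 0 else b[4*max(p[1]-65,0):4*max(p[1]-65,0)+480,4*p[0]-220:4*p[0]+220]
B=cv2.resize(b2,None,fx=1.5,fy=1.5)[6*q[1]-240:6*q[1]+240,6*q[0]-170:6*q[0]+170]
cv2.imwrite('pics/m6.png',np.hstack([A[:480],B[:A.shape[0]]]))
E
```

```text
[0.59248649 0.22482329 0.15342184] [8.28777946e-01 5.59577444e-01 4.29073960e-04 1.26102818e-04] [ 0.22520692  0.36854265 -2.14313413] 12.2333
[257 250] [292 135]
```

View pics/m6.png

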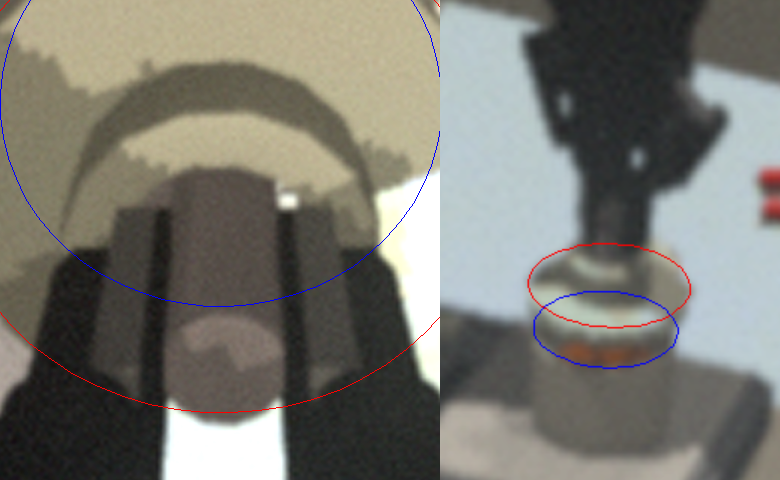

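Left, wrist: the knob is centred between the fingers. Right, scene: the projected rings match the plate and pot rim. Lower gently, watching force.

Request:
{"fn": "step_arm", "kwargs": {"targets": "-1 -0.001 -0.001 -0.008 0 0 0;-1 -0.001 -0.001 -0.014 0 0 0;-1 -0.001 -0.001 -0.018 0 0 0;-1 -0.001 -0.001 -0.02 0 0 0"}}

```text
clock: 12.67
eef_pos: [0.5913, 0.2245, 0.1422]
tool_rot: [0.829, 0.56, -0.0, -0.0]
ft_force: [-0.3, 0.1, -2.9]
grip_width: 0.0134
grasp_force: 58.7
```

Request:
{"fn": "step_arm", "kwargs": {"targets": "-1 0 0 -0.003 0 0 0;-1 0 0 -0.006 0 0 0;-1 0 0 -0.008 0 0 0;-1 0 0 -0.008 0 0 0"}}

```text
clock: 13.0
eef_pos: [0.5914, 0.2245, 0.1385]
tool_rot: [0.829, 0.56, -0.0, -0.0]
ft_force: [-0.0, -0.2, -2.3]
grip_width: 0.0133
grasp_force: 58.7
```

No lateral force, and the plug is in the mouth. Continue in fine steps to contact.

Request:
{"fn": "step_arm", "kwargs": {"targets": "-1 0 0 -0.002 0 0 0;-1 0 0 -0.003 0 0 0;-1 0 0 -0.004 0 0 0;-1 0 0 -0.004 0 0 0"}}

```text
clock: 13.33
eef_pos: [0.5916, 0.2245, 0.1367]
tool_rot: [0.829, 0.56, -0.0, -0.0]
ft_force: [-0.2, 0.5, -3.0]
grip_width: 0.0137
grasp_force: 58.7
```

Request:
{"fn": "step_arm", "kwargs": {"targets": "-1 0 0 -0.001 0 0 0;-1 0 0 -0.002 0 0 0;-1 0 0 -0.002 0 0 0"}}

```text
clock: 13.58
eef_pos: [0.5917, 0.2246, 0.1362]
tool_rot: [0.829, 0.56, 0.0, 0.0]
ft_force: [-0.3, -0.3, -0.6]
grip_width: 0.0138
grasp_force: 59.0
```

Request:
{"fn": "step_arm", "kwargs": {"targets": "-1 0 0 -0.001 0 0 0;-1 0 0 -0.002 0 0 0;-1 0 0 -0.002 0 0 0"}}

```text
clock: 13.83
eef_pos: [0.5918, 0.2246, 0.1362]
tool_rot: [0.829, 0.56, 0.001, 0.0]
ft_force: [-1.9, -0.8, 4.7]
grip_width: 0.0135
grasp_force: 59.5
```

Seated at z = 0.1362, exactly as computed, with firm contact. Release.

Request:
{"fn": "step_arm", "kwargs": {"targets": "-1 0 0 0.001 0 0 0;-0.5 0 0 0.001 0 0 0;-0.2 0 0 0.001 0 0 0;0.1 0 0 0.001 0 0 0;0.4 0 0 0.001 0 0 0;0.6 0 0 0.001 0 0 0;0.6 0 0 0.001 0 0 0;0.6 0 0 0.001 0 0 0;0.6 0 0 0.001 0 0 0"}}

```text
clock: 14.58
eef_pos: [0.5916, 0.2246, 0.1353]
tool_rot: [0.829, 0.56, 0.0, -0.0]
ft_force: [-1.1, 0.1, -0.0]
grip_width: 0.0681
grasp_force: 0.0
```

```bash
python3 - <<'E'
from h import *
o=bot.get_obs();print(o['eef_pos'],o['tool_rot'],o['ft_force'],o['grip_width'])
im,i=snap('wrist','w7.png'); im2,i2=snap('scene','s7.png')
t=np.array(o['eef_pos']); 
q=w2px(i2,[[.592,.2245,.11]])[0].astype(int)
A=cv2.resize(im[150:350,130:380],(562,450),interpolation=cv2.INTER_CUBIC)
B=cv2.resize(im2[q[1]-48:q[1]+42,q[0]-24:q[0]+23],(235,450),interpolation=cv2.INTER_CUBIC)
cv2.imwrite('pics/m7.png',cv2.convertScaleAbs(np.hstack([A,B])[:,:,::-1],alpha=1.4))
print(((w2px(i,[t*[1,1,0]+[0,0,.158],[.592,.2246,.158],t*[1,1,0]+[0,0,.132]])-[130,150])*2.25).round(1))
E
```

```text
[0.5916223  0.22457438 0.13526153] [ 8.28654967e-01  5.59759721e-01  1.13530446e-05 -8.37030936e-06] [-1.07919049  0.11932613 -0.00202843] 0.06806186914224896
[[287.  287.2]
 [288.6 286.5]
 [287.  222.4]]
```

View pics/m7.png

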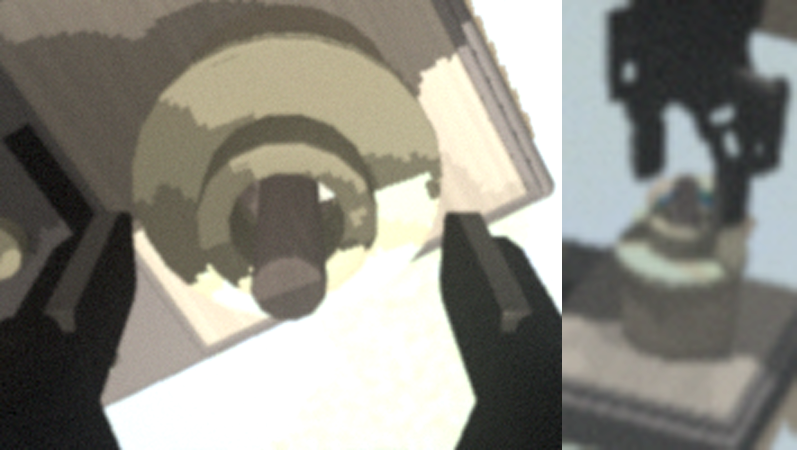

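Lids are seated and level, the collar (centre x≈287) is centred between the fingers (288). Descend around the collar and close.

Request:
{"fn": "step_arm", "kwargs": {"targets": "0.6 0 0 -0.015 0 0 0;0.6 0 0 -0.03 0 0 0;0.6 0 0 -0.04 0 0 0;0.6 0 0 -0.047 0 0 0;0.6 0 0 -0.049 0 0 0;0.6 0 0 -0.049 0 0 0"}}

```text
clock: 15.18
eef_pos: [0.5912, 0.2244, 0.11]
tool_rot: [0.829, 0.56, -0.001, -0.0]
ft_force: [-0.3, 0.4, 0.4]
grip_width: 0.0684
grasp_force: 0.0
```

Request:
{"fn": "step_arm", "kwargs": {"targets": "0.4 0 0 0 0 0 0;0.3 0 0 0 0 0 0;0.2 0 0 0 0 0 0;0.15 0 0 0 0 0 0;0.1 0 0 0 0 0 0;0.05 0 0 0 0 0 0;-0.1 0 0 0 0 0 0;-1 0 0 0 0 0 0;-1 0 0 0 0 0 0;-1 0 0 0 0 0 0"}}

```text
clock: 16.02
eef_pos: [0.5919, 0.2247, 0.1113]
tool_rot: [0.829, 0.56, 0.0, 0.0]
ft_force: [-0.1, 0.2, 4.0]
grip_width: 0.0416
grasp_force: 61.2
```

Request:
{"fn": "step_arm", "kwargs": {"targets": "-1 0 0 0.004 0 0 0;-1 0 0 0.01 0 0 0;-1 0 0 0.018 0 0 0;-1 0 0 0.028 0 0 0;-1 0 0 0.04 0 0 0;-1 0 0 0.052 0 0 0;-1 0 0 0.064 0 0 0;-1 0 0 0.076 0 0 0;-1 0 0 0.088 0 0 0;-1 0 0 0.1 0 0 0"}}

```text
clock: 16.85
eef_pos: [0.5917, 0.2246, 0.1616]
tool_rot: [0.829, 0.56, 0.0, 0.0]
ft_force: [0.2, 0.1, -1.0]
grip_width: 0.0413
grasp_force: 60.8
```

Request:
{"fn": "step_arm", "kwargs": {"targets": "-1 0 0 0.014 0 0 0;-1 0 0 0.03 0 0 0;-1 0 0 0.05 0 0 0;-1 0 0 0.08 0 0 0;-1 0 0 0.11 0 0 0;-1 0 0 0.14 0 0 0;-1 0 0 0.17 0 0 0;-1 0 0 0.19 0 0 0;-1 0 0 0.2 0 0 0;-1 0 0 0.2 0 0 0"}}

```text
clock: 17.68
eef_pos: [0.5923, 0.2248, 0.2629]
tool_rot: [0.829, 0.56, 0.002, 0.0]
ft_force: [-0.1, 0.7, -1.0]
grip_width: 0.0416
grasp_force: 60.8
```

Request:
{"fn": "step_arm", "kwargs": {"targets": "-1 0 0 0 0 0 0;-1 0 0 0 0 0 0;-1 0 0 0 0 0 0;-1 0 0 0 0 0 0"}}

```text
clock: 18.02
eef_pos: [0.5912, 0.2244, 0.2598]
tool_rot: [0.829, 0.56, -0.001, -0.0]
ft_force: [0.2, -0.7, -0.5]
grip_width: 0.0414
grasp_force: 60.8
```

```bash
python3 - <<'E'
from h import *
o=bot.get_obs();print(o['eef_pos'],o['tool_rot'],o['ft_force'],o['grip_width'],o['clock'])
im2,i2=snap('scene','s8.png')
q=w2px(i2,[[.592,.2245,.15]])[0].astype(int)
cv2.imwrite('pics/m8.png',cv2.convertScaleAbs(cv2.resize(im2[max(0,q[1]-75):q[1]+75,q[0]-75:q[0]+75,::-1],(600,600),interpolation=cv2.INTER_CUBIC),alpha=1.4))
E
```

```text
[0.59118016 0.22439449 0.25982743] [ 8.28648034e-01  5.59769202e-01 -9.07871362e-04 -2.27415553e-04] [ 0.21711648 -0.70681677 -0.49499182] 0.041425764907796474 18.0167
```

View pics/m8.png

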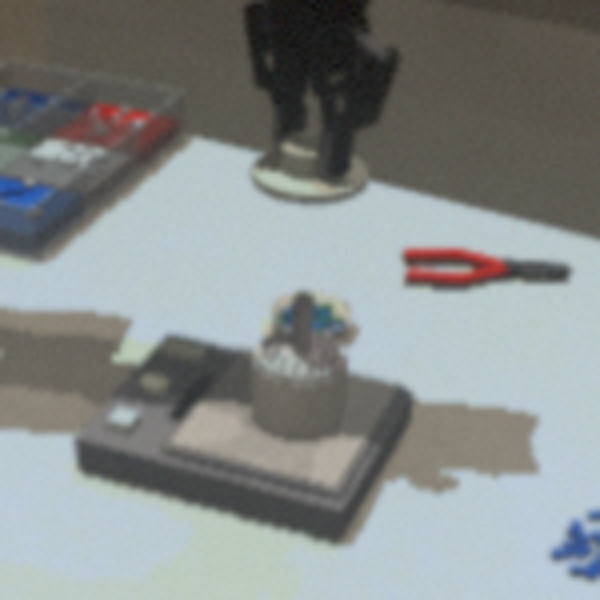

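The cover hangs level and alone in the gripper at about (310,180), and the shaker lid sits in the pot with the knob up at (303,315).

```bash
python3 -c "
from workcell import bot
print(bot.job_done())"
```

```text
the job is handed in; nothing more can be done
None
```

I pressed the three keys in order to their stops, seated the nested lids on the pot and let go, then lifted the cover off alone; it is held level about 95 mm above the knob, and the job is handed in at about 18 s.

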